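# Lean the washed chopping board in the drip tray to dry

## Task

Clear the washed chopping board out of the wire plate rack and set it up to dry. Push the grey drip tray back until its long side sits flush against the front of the bread bin, then take the board and lean it over the tray: its lower long edge standing in the tray up against the inside of the front rim, which keeps the foot from sliding, and its upper part resting against the bread bin. Set it against the bin gently rather than letting it fall, and leave the mug and the garlic on the lid and the dish brush where they are.

Things in the scene. Friction and masses are not known exactly. Their poses are not given: they have to be found in the camera images.
- bread_bin: White bread bin with pale wooden lid, 180 deep (own x) x 360 wide (own y) x 140 high; fixed. Origin: centre of its underside on the worktop. Own z up, own -x is the front. The flat upright front lies at own x = -90, up to z = 140, lid's edge and white body flush. A dark bar handle on the lid, 120 behind the front, reaches z = 160.
- bin_front (a point): Middle of the top edge of the bread bin's front (own x = -90, z = 140 mm in the bin's frame); axes as the bin.
- drip_tray: Loose grey plastic drip tray, 92 (own x) x 362 (own y) x 24 high, 0.45 kg, 25 to 55 mm in front of the bin. Origin: centre of its underside; own z up, own +x towards the bin. Floor 4 thick; upright rim 24 high all round: front rim (own x -46 to -37) 9 thick, back rim (own x 40 to 46) 6 thick, end rims 8 thick; 77 x 346 inside.
- tray_back (a point): Middle of the outer top edge of the tray's back rim (own x = 46, y = 0, z = 24 mm in the tray's frame).
- tray_front_rim (a point): Middle of the top of the tray's front rim, halfway through its 9 mm thickness (own x = -41.5, y = 0, z = 24 mm in the tray's frame): it can be pinched here from above.
- plate_rack: Fixed rack of steel wire, 166 (own x) x 110 (own y) x 78 mm high, three slots 26 mm wide running along its own x. Origin: centre of its underside. The board stands in the middle slot, on two cross wires 17 mm above the worktop; the divider wires are 78 high.
- board: Wooden chopping board, 220 x 320 x 22 thick, about 0.75 kg; at the start upright on a long edge in the rack, top edge 237 above the worktop. Origin: centre of one large face. Own x runs from its lower long edge to its upper one (up at the start), own y along the long edges, own z through the thickness (0 to 22).
- board_top (a point): Middle of the board's upper long edge, halfway through the thickness (own x = 110, y = 0, z = 11 mm): the place to pinch it.
- board_foot (a point): Middle of the board's lower long edge, halfway through the thickness (own x = -110, y = 0, z = 11 mm). With the tray flush and the foot at the front rim, the board leans about 25 degrees from upright.
- mug: Bystander: plain pale mug, 101 high, standing on the bread bin's lid at its left end, towards the back. Origin: centre of its underside.
- garlic: Bystander: garlic bulb, 50 mm, on the bread bin's lid at its right end, towards the back. Origin at its underside.
- brush: Bystander: blue dish brush, 269 long, 62 high, lying in front of the sink to the right of the rack. Origin at its underside.

How it is judged:
On the way:
1. the drip tray lies flush against the front of the bread bin (x of tray_back in the frame of bread_bin above -0.097 m and angle between the y axis of drip_tray and the y axis of bread_bin, either way round below 0.06 rad and y of tray_back in the frame of bread_bin between -0.06 and 0.06 m and z of tray_back in the frame of bread_bin below 0.032 m and angle between drip_tray's own z axis and vertical below 0.05 rad), for 0.2 s.
At the end, for the whole second after the job is handed in: Tray flat, back rim within 7 mm of the bin's front, parallel within 0.06 rad. Board on its long edge inside the tray, lower front edge within about 8 mm of the front rim, parallel within 0.08 rad, leaning 0.33 to 0.54 rad from upright against the bin's front; board and tray at rest (all of step 1 and angle between board's own x axis and vertical between 0.33 and 0.54 rad and angle between the y axis of board and the y axis of drip_tray, either way round below 0.08 rad and x of board_foot in the frame of drip_tray between -0.036 and -0.018 m and y of board_foot in the frame of drip_tray between -0.02 and 0.02 m and z of board_foot in the frame of drip_tray below 0.018 m and x of board_top in the frame of bread_bin above -0.1 m and contact force between board and bread_bin above 0.3 N and contact force between board and drip_tray above 1 N and linear speed of each of board, drip_tray below 0.02 m/s); the robot touches nothing.
It fails at once if the board is let fall: with its foot in the tray it turns faster than 2 rad/s (z of board_foot in the frame of drip_tray below 0.025 m and x of board_foot in the frame of drip_tray between -0.046 and 0.046 m and angular speed of board above 2 rad/s).
It fails at once if the board is dropped or knocked against the bread bin (more than 40 N) (contact force between board and bread_bin above 40 N).
It fails at once if the mug is moved more than 30 mm (distance of mug from where it was at the start of the episode above 0.03 m).
It fails at once if the garlic is moved more than 30 mm (distance of garlic from where it was at the start of the episode above 0.03 m).
It fails at once if the brush is moved more than 30 mm (distance of brush from where it was at the start of the episode above 0.03 m).
It also fails if it takes over 61 s, if anything falls off the work surface, if the arm or the gripper's body presses on something with over 40 N, if the wrist force passes 120 N, or if a joint passes its speed limit or range.

## Robot

A 6-joint arm with a two-finger parallel gripper is mounted at the origin on a cart in front of the work surface, level with it; the furniture and walls round the work are solid. World frame = base frame: x ahead of the robot, y to its left, z up, the work surface at z = 0. Lengths are in m, angles in rad, forces in N, time in s.
With the tool pointing down it reaches from about 0.35 to 0.85 m from the base axis. Payload 8.1 kg.
Tool frame: the origin (TCP) lies at the very end of the fingers, on their centre line; the grasp point (between the pads) lies 19 mm behind it; z points along the fingers, y is the line along which they close (so a half turn about z gives the same grasp; the last joint's range is limited). The gripper opens to 85 mm and grips with 20 to 120 N. Pads are 22 mm wide; open, the fingers measure 114 mm over their backs; the gripper's body (76 mm by 85 mm) begins 54 mm behind the grasp point. The pads swing forward as they close: fully open they stand 13 mm farther back than shut.
Start: joints at [1.129, 0.13, 1.488, -0, 1.523, -0.085], TCP at [0.21, 0.562, 0.231] pointing down, gripper open.
Joint ranges: [-2.96, 2.96], [-0.89, 2.26], [0.02, 2.5], [-1.34, 4.48], [0, 2.73], [-2.66, 2.66]. Speed limits (rad/s): [2.39, 2.39, 2.79, 3.14, 3.14, 3.14].

## Interface

Orientations are given as [roll, pitch, yaw] about the fixed x, y, z axes, in that order (R = Rz(yaw) Ry(pitch) Rx(roll)).
In Python, from rig import env gives the robot as it stands.
- The arm moves only by the shell command python3 drive.py 'ROWS' [OPENING]. ROWS is one flat JSON list of numbers that holds 1 to 8 rows one after another, with no inner brackets; each row has 6 numbers: dx, dy, dz in normalised numbers (1 is 0.4 m), then a rotation vector rx, ry, rz in normalised numbers (1 is 2 rad); each row is the pose to reach, as a shift and turn from the pose commanded when the command began, along the tool's axes at that moment; what a row does not reach only later rows make up. A row lasts 1/10 s, in which the tool goes at most 0.05 m and 0.15 rad, less where a joint would pass 70% of its speed; a pose out of reach is approached as far as the arm can. OPENING is the finger opening in m, set as the command begins (- or left out keeps the last). The fingers move at their own pace and stop on an object; the grip force is fixed at half the most. Time passes only in rows, so rows that do not move let the fingers close. It prints the time, the measured TCP pose, the force, the opening and the grip force at its end. Input that does not fit is refused with a message, and nothing moves.
- env.get_state(): the state, without advancing time (a new reading comes with each control period).
- env.get_image(name): name is "scene" or "top" or "wrist"; returns the picture (384x512x3 uint8, blue, green, red); there is no depth.
- env.camera_info(name): a dict with "intrinsics" (3x3 intrinsics, pixels), "k1" (the pictures are not rectified: a ray, as slopes to the right and down, at radius r is drawn at 1 + k1 r^2 times it, then the intrinsics apply), "rvec" (rotation vector, rad) and "tvec" (3), from world to camera coordinates, as OpenCV has them; the wrist camera has in their place "hand_eye" (4x4, takes a point from camera to tool coordinates, whose origin is the TCP and whose axes are the flange's). Camera axes: x right, y down, z forward; pixel columns grow to the right and rows downward; lengths in m; the calibration is good to about 2 mm. A picture is of the moment at which its call begins: read the wrist's pose just before it. camera_info takes no time and is no camera call.
- env.finish_job(): hands the job in; it is judged then, once.
The state is a dict: "time": time; "joint_pos": joint angles; "joint_vel": joint speeds; "effort": joint torques, N m; "position": TCP position; "orientation": TCP orientation; "force": force on the tool from outside, world axes, zero at the start; "wrist_torque": the same for the moment, N m; "width": finger opening in m; "grasp_force": force on a finger pad.
Only numpy, scipy, OpenCV 4.12 (cv2) and the standard library are available. Lean on these libraries where they do the work, as an engineer would, in place of code of your own. Each camera call takes 0.05 s, during which the arm holds its last target. There are 200 camera calls.

## Working session

There is one attempt and no reset: what is moved stays moved. The work goes in short steps, Python scripts to look and compute and a shell command to move; the robot and the scene stay as the last step left them, time stands still between calls to the robot, and variables do not carry over. Pictures are saved under pics/ and viewed, at most 12 in all, crops included, and the job is handed in when it is done.

```bash
ls; mkdir -p pics; cat > h.py <<'E'
import numpy as np, cv2
from scipy.spatial.transform import Rotation as R
from rig import env
def cam(name):
    c=env.camera_info(name); K=np.array(c["intrinsics"]); k=c["k1"]
    if name=="wrist":
        s=env.get_state(); T=np.eye(4); T[:3,:3]=R.from_euler('xyz',s["orientation"]).as_matrix(); T[:3,3]=s["position"]
        M=np.linalg.inv(T@np.array(c["hand_eye"]))
        return K,k,M[:3,:3],M[:3,3]
    return K,k,cv2.Rodrigues(np.array(c["rvec"],float))[0],np.array(c["tvec"],float).ravel()
def proj(c,P):
    K,k,Rm,t=c; return cv2.projectPoints(np.array(P,float).reshape(-1,3),cv2.Rodrigues(Rm)[0],t,K,np.array([k,0,0,0.]))[0].reshape(-1,2)
def ray(c,uv):
    K,k,Rm,t=c; n=cv2.undistortPoints(np.array([[uv]],float),K,np.array([k,0,0,0.]))[0,0]
    d=Rm.T@np.array([n[0],n[1],1]); return -Rm.T@t,d
def atz(c,uv,z):
    o,d=ray(c,uv); return o+d*(z-o[2])/d[2]
def save(name,f):
    im=env.get_image(name); cv2.imwrite('pics/'+f,im); return im
E
python3 - <<'E'
from h import *
s=env.get_state(); print(s["time"],s["position"],s["orientation"])
a=save("scene","s0.png");b=save("top","t0.png")
for n in("scene","top"):
    c=cam(n); print(n,-c[2].T@c[3], c[2][2], c[0].tolist(),c[1])
E
```

```text
drive.py
pics
rig.py
0.0 [0.20930034 0.56172489 0.23024473] [-3.13974928e+00 -1.66385123e-04  2.78482041e+00]
scene [ 0.06245086 -0.54561815  0.8037    ] [ 0.46871176  0.62742705 -0.62180751] [[351.23495289739236, 0.0, 255.15867484623948], [0.0, 351.23495289739236, 190.4895759866446], [0.0, 0.0, 1.0]] -0.10016386040189068
top [0.36773446 0.08082943 1.45901209] [ 0.12345979  0.00554339 -0.99233409] [[349.15182852864314, 0.0, 256.48569808094624], [0.0, 349.15182852864314, 187.6796585172725], [0.0, 0.0, 1.0]] 0.00827356585007484
```

View pics/s0.png

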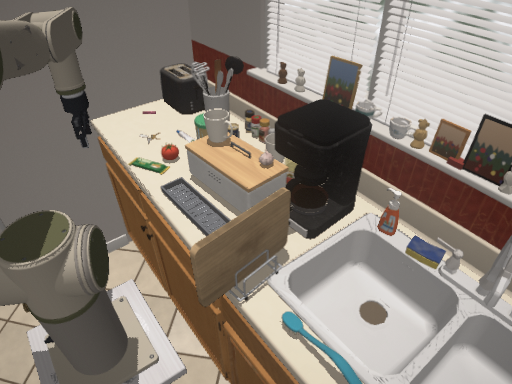

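View pics/t0.png

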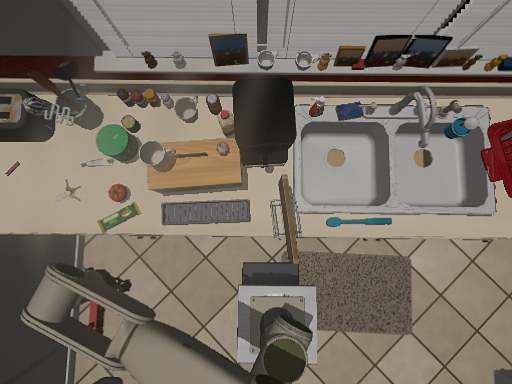

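The scene view shows the board in the rack (about 245,245), the tray (195,205) and the bin (235,175). The top view shows the bin lid (195,165), tray (206,212), board (290,220) and brush (360,222). I'll zoom in next.

```bash
python3 - <<'E'
from h import *
b=cv2.imread('pics/t0.png')[130:275,140:310]; cv2.imwrite('pics/t0z.png',cv2.resize(b,None,fx=4.1,fy=4.1,interpolation=cv2.INTER_CUBIC))
a=cv2.imread('pics/s0.png')[130:310,150:310]; cv2.imwrite('pics/s0z.png',cv2.resize(a,None,fx=3.3,fy=3.3,interpolation=cv2.INTER_CUBIC))
E
```

```text
(no output)
```

View pics/t0z.png

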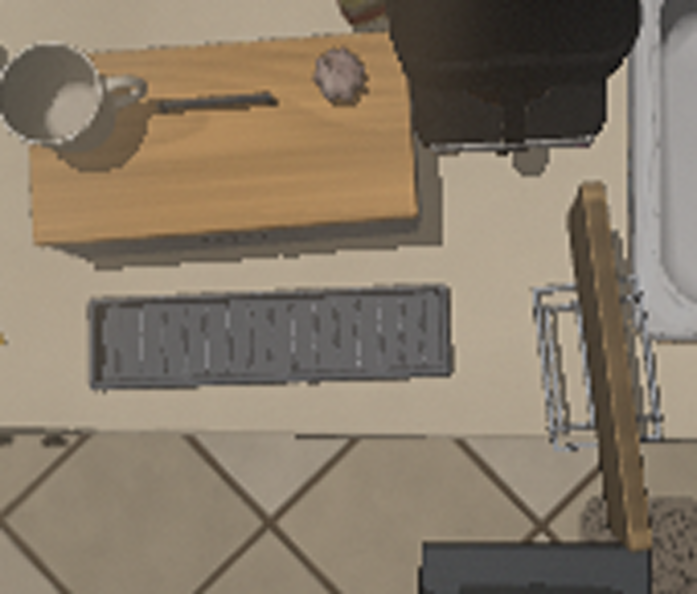

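View pics/s0z.png

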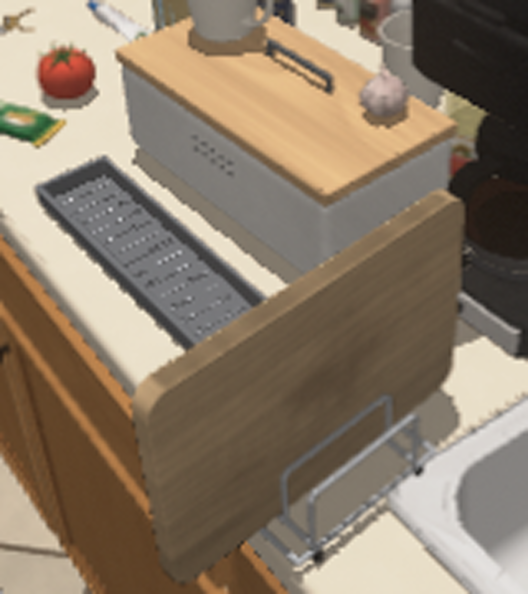

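The zoomed top view gives these pixels:
- Lid front edge from (35,244) to (416,217).
- Tray outer corners at (90,300), (91,389), (452,375) and (448,285).
- Board top face from (583-606,185) to (627-650,547).

The zoomed scene view gives the lid front corners at about (118,55) and (325,203), and the lid right-rear corner at (455,130).

```bash
python3 - <<'E'
from h import *
ct,cs=cam("top"),cam("scene")
t=lambda u,v:(140+(u+.5)/4.1-.5,130+(v+.5)/4.1-.5)
s=lambda u,v:(150+(u+.5)/3.3-.5,130+(v+.5)/3.3-.5)
def show(n,c,f,pts,z):
    P=[atz(c,f(*p),z) for p in pts]; print(n); print(np.round(np.array(P)[:,:2],4).tolist())
    for a,b in zip(P,P[1:]+P[:1]): print('  len %.3f ang %.3f'%(np.linalg.norm(b-a),np.arctan2(*(b-a)[1::-1])))
show('bin top',ct,t,[(35,244),(416,217),(388,34)],.14)
show('bin scene',cs,s,[(118,55),(325,203),(455,130)],.14)
show('tray top',ct,t,[(90,300),(91,389),(452,375),(448,285)],.024)
show('tray scene',cs,s,[(107,158),(38,188),(190,349)],.024)
show('board top',ct,t,[(583,185),(606,184),(650,545),(627,549)],.237)
show('board scene',cs,s,[(440,195),(463,205),(160,405),(137,385)],.237)
show('rack',ct,t,[(540,290),(640,283),(660,437),(568,447)],.078)
E
```

```text
bin top
[[0.5221, 0.5005], [0.551, 0.1472], [0.7253, 0.1764]]
  len 0.355 ang -1.489
  len 0.177 ang 0.166
  len 0.383 ang 2.131
bin scene
[[0.516, 0.4845], [0.5438, 0.1343], [0.7159, 0.1503]]
  len 0.351 ang -1.492
  len 0.173 ang 0.093
  len 0.389 ang 2.110
tray top
[[0.4795, 0.4794], [0.3906, 0.4744], [0.4082, 0.1145], [0.4983, 0.1197]]
  len 0.089 ang -3.086
  len 0.360 ang -1.522
  len 0.090 ang 0.058
  len 0.360 ang 1.623
tray scene
[[0.4782, 0.4705], [0.3904, 0.4672], [0.3984, 0.1525]]
  len 0.088 ang -3.103
  len 0.315 ang -1.546
  len 0.328 ang 1.325
board top
[[0.5668, -0.0016], [0.5679, -0.0214], [0.2623, -0.0581], [0.2588, -0.0389]]
  len 0.020 ang -1.517
  len 0.308 ang -3.022
  len 0.020 ang 1.751
  len 0.310 ang 0.120
board scene
[[0.5519, -0.0119], [0.558, -0.0325], [0.2649, -0.07], [0.2615, -0.0456]]
  len 0.021 ang -1.282
  len 0.295 ang -3.014
  len 0.025 ang 1.712
  len 0.292 ang 0.116
rack
[[0.4895, 0.0291], [0.4973, -0.0676], [0.3499, -0.0862], [0.3395, 0.0016]]
  len 0.097 ang -1.490
  len 0.149 ang -3.016
  len 0.088 ang 1.689
  len 0.153 ang 0.181
```

The rows are not in the units I measure in: shifts go in shares of 0.4 m and turns go in shares of 2 rad. I convert before sending: -0.278 m is -0.695, -0.174 m is -0.435, 1.16 rad is 0.58.

```bash
python3 drive.py '[-0.25, -0.15, -0.25, 0, 0, 0.15, -0.695, -0.435, -0.25, 0, 0, 0.58, -0.695, -0.435, -0.25, 0, 0, 0.58, -0.695, -0.435, -0.25, 0, 0, 0.58, -0.695, -0.435, -0.25, 0, 0, 0.58, -0.695, -0.435, -0.25, 0, 0, 0.58, -0.695, -0.435, -0.25, 0, 0, 0.58, -0.695, -0.435, -0.25, 0, 0, 0.58]'; python3 drive.py '[0, 0, 0, 0, 0, 0.075, 0, 0, 0, 0, 0, 0, 0, 0, 0, 0, 0, 0, 0, 0, 0, 0, 0, 0]'; python3 - <<'E'
from h import *
s=env.get_state(); print(s["time"],s["position"],s["orientation"],s["joint_pos"])
print(np.round(env.camera_info("wrist")["hand_eye"],3))
c=cam("wrist"); save("wrist","w1.png")
print(proj(c,[[.5365,.324,.14],[.4,.297,.024],[.49,.3,.024],[.414,-.03,.237]]))
E
```

```text
time: 0.9
position: [0.4127, 0.2979, 0.3328]
orientation: [3.139, 0.001, 1.613]
force: [-0.2, 1.2, -0.0]
width: 0.0857
grasp_force: 0.0
time: 1.3
position: [0.4091, 0.302, 0.331]
orientation: [-3.141, 0.0, 1.623]
force: [-0.1, -0.6, -0.3]
width: 0.0855
grasp_force: 0.0
1.3 [0.40911097 0.30201929 0.33096123] [-3.14104602e+00  3.37630548e-04  1.62270844e+00] [ 5.35103919e-01 -1.37308542e-01  1.57563351e+00 -4.54079118e-05
  1.70390861e+00  4.83185881e-01]
[[ 0.001 -0.966 -0.259  0.064]
 [ 1.     0.001  0.001 -0.   ]
 [-0.001 -0.259  0.966 -0.144]
 [ 0.     0.     0.     1.   ]]
[[357.03803979 162.24546481]
 [243.43584119 163.93045642]
 [299.58219545 165.03993865]
 [238.7430135  462.7121121 ]]
```

View pics/w1.png

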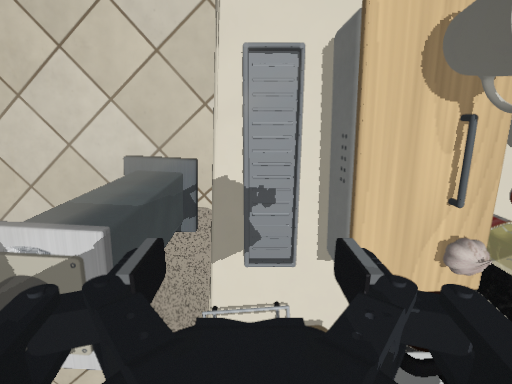

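The wrist view shows tray corners at (244,44), (304,43), (296,266) and (245,267). The lid front edge runs from (364,0) through (358,130) to (353,240).

```bash
python3 - <<'E'
from h import *
c=cam("wrist")
P=np.array([atz(c,p,.024) for p in[(244,44),(304,43),(296,266),(245,267)]]); print(P.round(4).tolist())
print('ctr',P.mean(0),'len',[np.linalg.norm(P[i]-P[i-1]).round(4) for i in range(4)],'yaw',np.arctan2(*( (P[0]+P[1]-P[2]-P[3])[1::-1]))-np.pi/2)
B=np.array([atz(c,p,.14) for p in[(364,0),(358,130),(353,240)]]);print(B.round(4).tolist(),np.arctan2(*((B[0]-B[2])[1::-1]))-np.pi/2)
B=np.array([atz(c,p,0) for p in[(336,40),(330,255)]]);print(B.round(4).tolist())
E
```

```text
[[0.3925, 0.4721, 0.024], [0.4793, 0.4782, 0.024], [0.5016, 0.1207, 0.024], [0.4115, 0.114, 0.024]]
ctr [0.44620183 0.29624902 0.024     ] len [np.float64(0.3586), np.float64(0.087), np.float64(0.3583), np.float64(0.0903)] yaw 0.05756005700584943
[[0.5192, 0.4943, 0.14], [0.5321, 0.3614, 0.14], [0.5465, 0.2244, 0.14]] 0.10078336522731801
[[0.5317, 0.4913, 0.0], [0.5673, 0.1332, 0.0]]
```

Scaled: 0.32 m is 0.8, -0.008 m is -0.02.

```bash
python3 drive.py '[-0.02, -0.0125, 0.25, 0, 0, 0, -0.02, -0.0125, 0.5, 0, 0, 0, -0.02, -0.0125, 0.625, 0, 0, 0, -0.02, -0.0125, 0.7, 0, 0, 0, -0.02, -0.0125, 0.75, 0, 0, 0, -0.02, -0.0125, 0.8, 0, 0, 0, -0.02, -0.0125, 0.8, 0, 0, 0, -0.02, -0.0125, 0.8, 0, 0, 0]'; python3 drive.py '[0, 0, 0, 0, 0, 0, 0, 0, 0, 0, 0, 0, 0, 0, 0, 0, 0, 0, 0, 0, 0, 0, 0, 0, 0, 0, 0, 0, 0, 0, 0, 0, 0, 0, 0, 0, 0, 0, 0, 0, 0, 0, 0, 0, 0, 0, 0, 0]' 0
```

```text
time: 2.15
position: [0.4011, 0.292, 0.0071]
orientation: [-3.134, 0.004, 1.624]
force: [-0.4, -1.0, -0.0]
width: 0.0854
grasp_force: 0.0
time: 2.95
position: [0.4051, 0.2942, 0.0123]
orientation: [3.141, -0.001, 1.625]
force: [-2.2, -0.8, 7.4]
width: 0.007
grasp_force: 61.8
```

Scaled: 0.04 m is 0.1, 0.036 m is 0.09, -0.032 rad is -0.016.

```bash
python3 drive.py '[0, 0.02, 0, 0, 0, -0.005, 0, 0.04, 0, 0, 0, -0.01, 0, 0.06, 0, 0, 0, -0.016, 0, 0.075, 0, 0, 0, -0.016, 0, 0.09, 0, 0, 0, -0.016, 0, 0.1, 0, 0, 0, -0.016, 0, 0.1, 0, 0, 0, -0.016, 0, 0.1, 0, 0, 0, -0.016]'; python3 drive.py '[0, 0.0075, 0, 0, 0, 0, 0, 0.0125, 0, 0, 0, 0, 0, 0.0125, 0, 0, 0, 0]'
```

```text
time: 3.75
position: [0.4438, 0.2965, 0.0123]
orientation: [-3.14, -0.001, 1.657]
force: [-9.5, 0.0, 12.8]
width: 0.007
grasp_force: 62.6
time: 4.05
position: [0.4481, 0.2968, 0.0123]
orientation: [-3.138, -0.0, 1.657]
force: [-12.7, -0.6, 16.7]
width: 0.0069
grasp_force: 63.0
```

Scaled: 0.002 m is 0.005.

```bash
for i in 1 2; do python3 drive.py '[0, 0.005, 0, 0, 0, 0, 0, 0.005, 0, 0, 0, 0, 0, 0.005, 0, 0, 0, 0]' | grep -E 'pos|force|ori'; done; python3 - <<'E'
from h import *
print(env.get_state()["wrist_torque"]); save("wrist","w2.png")
E
```

```text
position: [0.4499, 0.297, 0.0123]
orientation: [-3.138, -0.0, 1.657]
force: [-14.3, -0.3, 16.8]
grasp_force: 63.1
position: [0.4507, 0.297, 0.0123]
orientation: [-3.136, 0.0, 1.657]
force: [-20.5, -1.9, 23.4]
grasp_force: 63.9
[-0.42509702  3.36357424  0.04931058]
```

View pics/w2.png

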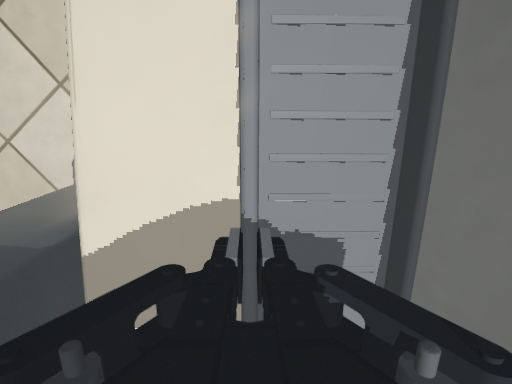

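Scaled: 0.002 m is 0.005.

```bash
python3 drive.py '[0, 0.005, 0, 0, 0, 0, 0, 0.005, 0, 0, 0, 0, 0, 0.005, 0, 0, 0, 0]' | grep -E 'pos|force|ori';python3 drive.py '[0, 0, 0, 0, 0, 0, 0, 0, 0, 0, 0, 0, 0, 0, 0, 0, 0, 0, 0, 0, 0, 0, 0, 0, 0, 0, 0, 0, 0, 0]' .085 | grep -E 'pos|force|wid';python3 drive.py '[0, 0, -0.075, 0, 0, 0, 0, 0, -0.175, 0, 0, 0, 0, 0, -0.3, 0, 0, 0, 0, 0, -0.425, 0, 0, 0, 0, 0, -0.55, 0, 0, 0, 0, 0, -0.675, 0, 0, 0, 0, 0, -0.8, 0, 0, 0, 0, 0, -0.8, 0, 0, 0]'; python3 - <<'E'
from h import *
s=env.get_state(); print(s["position"],s["orientation"],s["joint_pos"]); save("wrist","w3.png")
E
```

```text
position: [0.4508, 0.2971, 0.0123]
orientation: [-3.132, 0.001, 1.657]
force: [-29.3, -4.4, 33.3]
grasp_force: 65.1
position: [0.4558, 0.2968, 0.0112]
force: [-0.2, 0.9, 0.4]
width: 0.0792
grasp_force: 0.0
time: 6.3
position: [0.4583, 0.2982, 0.3407]
orientation: [3.129, -0.005, 1.657]
force: [0.3, -0.2, 0.8]
width: 0.0848
grasp_force: 0.0
[0.45828674 0.29823186 0.34071801] [ 3.12867642 -0.005379    1.6567267 ] [ 4.83153279e-01 -4.66947953e-02  1.47307319e+00 -3.71916198e-05
  1.70122283e+00  3.97252549e-01]
```

View pics/w3.png

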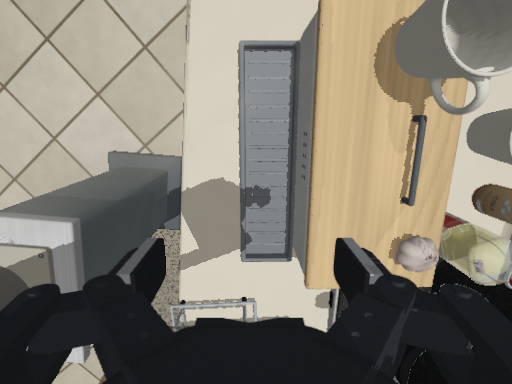

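The tray now sits along the bin front, with corners at (239,42), (299,41), (291,261) and (241,261). The lid front edge runs from (320,0) to (307,288).

```bash
python3 - <<'E'
from h import *
c=cam("wrist")
P=np.array([atz(c,p,.024) for p in[(239,42),(299,41),(291,261),(241,261)]]); print(P.round(4).tolist())
print('ctr',P.mean(0),'len',[np.linalg.norm(P[i]-P[i-1]).round(4) for i in range(4)],'yaw',np.arctan2(*( (P[0]+P[1]-P[2]-P[3])[1::-1]))-np.pi/2)
B=np.array([atz(c,p,.14) for p in[(320,0),(313,150),(307,288)]]);print(B.round(4).tolist(),np.arctan2(*((B[0]-B[2])[1::-1]))-np.pi/2)
E
```

```text
[[0.43, 0.472, 0.024], [0.5177, 0.4814, 0.024], [0.5497, 0.1271, 0.024], [0.4609, 0.1199, 0.024]]
ctr [0.48956246 0.30008599 0.024     ] len [np.float64(0.3535), np.float64(0.0882), np.float64(0.3557), np.float64(0.0891)] yaw 0.08897334460475737
[[0.518, 0.4927, 0.14], [0.5327, 0.3342, 0.14], [0.5516, 0.1477, 0.14]] 0.09729346162225583
```

Scaled: -0.323 m is -0.8075, -0.072 m is -0.18, 1.537 rad is 0.7685.

```bash
python3 drive.py '[-0.8075, -0.18, -0.05, 0, 0, 0.7685, -0.8075, -0.18, -0.05, 0, 0, 0.7685, -0.8075, -0.18, -0.05, 0, 0, 0.7685, -0.8075, -0.18, -0.05, 0, 0, 0.7685, -0.8075, -0.18, -0.05, 0, 0, 0.7685, -0.8075, -0.18, -0.05, 0, 0, 0.7685, -0.8075, -0.18, -0.05, 0, 0, 0.7685, -0.8075, -0.18, -0.05, 0, 0, 0.7685]'; python3 drive.py '[0, 0, 0, 0, 0, 0.075, 0, 0, 0, 0, 0, 0.15, 0, 0, 0, 0, 0, 0.1685, 0, 0, 0, 0, 0, 0.1685, 0, 0, 0, 0, 0, 0.1685, 0, 0, 0, 0, 0, 0.1685]'; python3 - <<'E'
from h import *
s=env.get_state(); print(s["position"],s["orientation"],s["joint_pos"]); save("wrist","w4.png")
E
```

```text
time: 7.15
position: [0.4108, -0.0346, 0.3501]
orientation: [3.141, 0.002, 0.445]
force: [0.4, 0.4, -0.3]
width: 0.0853
grasp_force: 0.0
time: 7.75
position: [0.4115, -0.031, 0.3507]
orientation: [-3.141, 0.001, 0.121]
force: [-0.0, 0.0, -1.2]
width: 0.085
grasp_force: 0.0
[ 0.41148477 -0.03103781  0.35074732] [-3.14136028e+00  8.05970508e-04  1.20975792e-01] [-1.99651982e-01 -4.00947139e-01  1.75722171e+00 -3.42760469e-05
  1.78615622e+00  1.25016134e+00]
```

View pics/w4.png

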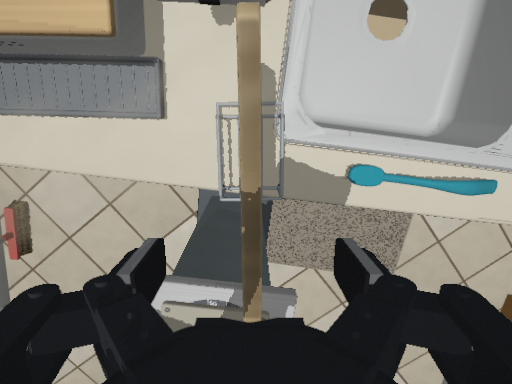

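The wrist view shows the board top running from (237-261, row 5) down to about (242-262, row 300). I'll measure it exactly.

```bash
python3 - <<'E'
from h import *
c=cam("wrist"); im=cv2.imread('pics/w4.png')
for v in(20,60,100,150,200,250,300):
    hsv=cv2.cvtColor(im[v:v+1],cv2.COLOR_BGR2HSV)[0]; r=np.abs(np.diff(im[v].astype(int),axis=0)).sum(1)
    print(v,[(u,int(r[u])) for u in range(225,280) if r[u]>45], im[v,250].tolist())
for uv in[(237,5),(261,5),(250,5),(250,150),(250,300)]: print(uv,atz(c,uv,.237).round(4))
E
```

```text
20 [(233, 189), (235, 166), (259, 58), (260, 132)] [106, 132, 148]
60 [(236, 231), (259, 65), (260, 185)] [83, 109, 125]
100 [(237, 169), (261, 64), (275, 72), (276, 126), (277, 123), (279, 47)] [97, 120, 135]
150 [(227, 151), (228, 54), (231, 176), (237, 105), (238, 51), (239, 61), (262, 78), (274, 50), (275, 166), (278, 77), (279, 109)] [85, 113, 129]
200 [(239, 71), (240, 167), (267, 46), (272, 139)] [59, 79, 91]
250 [(266, 201), (268, 108), (269, 82), (270, 59)] [49, 65, 76]
300 [(228, 212), (242, 92), (250, 112)] [55, 74, 85]
(237, 5) [ 0.5647 -0.0039  0.237 ]
(261, 5) [ 0.567  -0.0231  0.237 ]
(250, 5) [ 0.566  -0.0143  0.237 ]
(250, 150) [ 0.4505 -0.0284  0.237 ]
(250, 300) [ 0.2956 -0.0475  0.237 ]
```

Scaled: 0.15 m is 0.375, 0.002 m is 0.005.

```bash
python3 drive.py '[0, 0.005, 0.1, 0, 0, 0, 0, 0.005, 0.2, 0, 0, 0, 0, 0.005, 0.275, 0, 0, 0, 0, 0.005, 0.325, 0, 0, 0, 0, 0.005, 0.3625, 0, 0, 0, 0, 0.005, 0.375, 0, 0, 0, 0, 0.005, 0.375, 0, 0, 0]' | grep -E 'pos|for'; python3 drive.py '[0, 0, 0, 0, 0, 0, 0, 0, 0, 0, 0, 0, 0, 0, 0, 0, 0, 0, 0, 0, 0, 0, 0, 0, 0, 0, 0, 0, 0, 0, 0, 0, 0, 0, 0, 0, 0, 0, 0, 0, 0, 0, 0, 0, 0, 0, 0, 0]' 0; python3 drive.py '[0, 0, -0.025, 0, 0, 0, 0, 0, -0.075, 0, 0, 0, 0, 0, -0.15, 0, 0, 0, 0, 0, -0.25, 0, 0, 0, 0, 0, -0.35, 0, 0, 0, 0, 0, -0.425, 0, 0, 0, 0, 0, -0.425, 0, 0, 0, 0, 0, -0.425, 0, 0, 0]'
```

```text
position: [0.4118, -0.033, 0.2012]
force: [-0.0, -0.7, 0.0]
grasp_force: 0.0
time: 9.3
position: [0.4122, -0.033, 0.2019]
orientation: [3.142, -0.001, 0.12]
force: [-1.4, 0.7, 5.4]
width: 0.0207
grasp_force: 58.8
time: 10.1
position: [0.4117, -0.0331, 0.3698]
orientation: [-3.141, 0.002, 0.12]
force: [-0.4, 0.1, -8.6]
width: 0.021
grasp_force: 59.3
```

Scaled: -0.175 m is -0.4375, -0.15 m is -0.375, -0.45 rad is -0.225.

```bash
python3 drive.py '[0.005, -0.0375, 0, 0, 0, -0.03, 0.015, -0.0875, 0, 0, 0, -0.075, 0.025, -0.1375, 0, 0, 0, -0.125, 0.035, -0.195, 0, 0, 0, -0.175, 0.045, -0.25, 0, 0, 0, -0.225, 0.05, -0.3125, 0, 0, 0, -0.275, 0.055, -0.375, 0, 0, 0, -0.325, 0.06, -0.4375, 0, 0, 0, -0.385]' | grep -E 'pos|ori|wid'; python3 - <<'E'
from h import *
s=env.get_state();p=np.array(s["position"]);Rm=R.from_euler('xyz',s["orientation"])
print(Rm.inv().apply(np.array([.41,.302,.37])-p).round(4), (Rm.inv()*R.from_euler('xyz',[np.pi,0,1.66])).as_rotvec())
E
```

```text
position: [0.4134, 0.1443, 0.3674]
orientation: [-3.138, 0.005, 0.894]
width: 0.0209
[ 0.1208 -0.1015 -0.0028] [-0.00528685  0.00308752 -0.76618461]
```

Scaled: 0.121 m is 0.3025, 0.105 m is 0.2625, -0.766 rad is -0.383.

```bash
python3 drive.py '[0.0375, -0.0325, 0, 0, 0, -0.05, 0.075, -0.0625, 0, 0, 0, -0.1, 0.1125, -0.0925, 0, 0, 0, -0.15, 0.15, -0.125, 0, 0, 0, -0.2, 0.1875, -0.1575, 0, 0, 0, -0.25, 0.225, -0.1925, 0, 0, 0, -0.3, 0.2625, -0.225, 0, 0, 0, -0.35, 0.3025, -0.2525, 0, 0, 0, -0.383]' | grep -E 'pos|ori|wid'; python3 drive.py '[0, 0.025, 0, 0.025, 0, 0, 0, 0.05, 0, 0.065, 0, 0, 0, 0.075, 0, 0.1, 0, 0, 0, 0.1, 0, 0.13, 0, 0, 0, 0.125, 0, 0.15, 0, 0, 0, 0.15, 0, 0.165, 0, 0, 0, 0.15, 0, 0.165, 0, 0, 0, 0.15, 0, 0.165, 0, 0]';  python3 - <<'E'
from h import *
s=env.get_state();p=np.array(s["position"]);Rm=R.from_euler('xyz',s["orientation"])
T=R.from_rotvec(.33*np.array([-.09,.996,0]))*R.from_euler('xyz',[np.pi,0,1.66])
print(Rm.inv().apply(np.array([.530,.304,.245])-p).round(4), (Rm.inv()*T).as_rotvec(),s["joint_pos"],s["wrist_torque"])
E
```

```text
position: [0.4111, 0.3014, 0.3671]
orientation: [-3.136, 0.003, 1.66]
width: 0.021
time: 12.5
position: [0.4719, 0.3059, 0.3682]
orientation: [-2.808, 0.002, 1.655]
force: [-0.1, -0.6, -8.2]
width: 0.0211
grasp_force: 60.0
[-0.0066  0.0949  0.0975] [-0.00381196 -0.0002235  -0.00501218] [0.41539752 0.31221887 1.06951743 0.12008938 2.07422983 0.37255263] [ 0.10567001 -0.77309673 -0.0059486 ]
```

Scaled: 0.097 m is 0.2425, 0.095 m is 0.2375, -0.005 rad is -0.0025.

```bash
python3 drive.py '[-0.0025, 0.03, 0.03, 0, 0, 0, -0.005, 0.0625, 0.0625, 0, 0, 0, -0.0075, 0.1, 0.1, 0, 0, 0, -0.01, 0.1375, 0.1375, 0, 0, 0, -0.0125, 0.175, 0.175, 0, 0, -0.0015, -0.015, 0.2125, 0.2175, 0, 0, -0.0025, -0.015, 0.2375, 0.2425, 0, 0, -0.0025, -0.015, 0.2375, 0.2425, 0, 0, -0.0025]';  python3 - <<'E'
from h import *
s=env.get_state();print(s["position"],s["orientation"])
a=save("scene","s5.png")[130:300,150:300]; b=save("top","t5.png")[130:270,140:300]
f=lambda i:cv2.resize(i,(390,int(390*i.shape[0]/i.shape[1])),interpolation=cv2.INTER_CUBIC)
a,b=f(a),f(b);h=max(len(a),len(b)); pad=lambda i:cv2.copyMakeBorder(i,0,h-len(i),0,0,cv2.BORDER_CONSTANT)
cv2.imwrite('pics/m5.png',np.hstack([pad(a),pad(b)]))
E
```

```text
time: 13.3
position: [0.5306, 0.3046, 0.245]
orientation: [-2.807, 0.0, 1.66]
force: [-0.9, 0.2, -8.8]
width: 0.0207
grasp_force: 60.2
[0.53060569 0.30456612 0.24499868] [-2.80667037e+00  9.34470070e-05  1.65990462e+00]
```

View pics/m5.png

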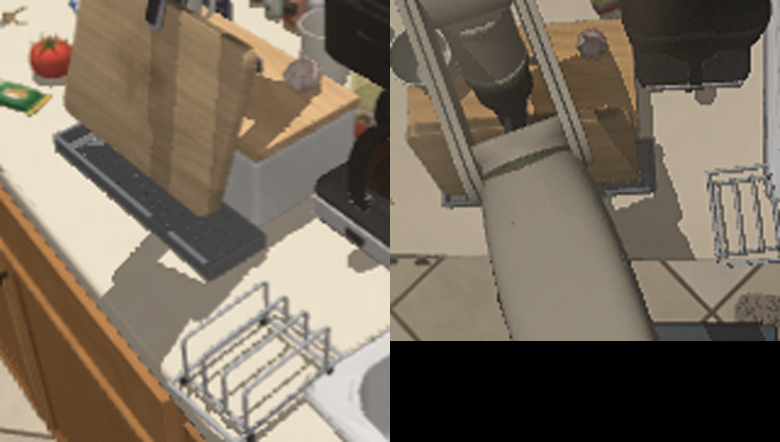

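The board hangs tilted over the tray. Its right edge runs from the top at about (255,45) to the bottom at about (215,214) in the left panel. I'll check its position along the tray against the model.

```bash
cat >> h.py <<'E'
def board_corners(off=0,g=.035):
    s=env.get_state();Rm=R.from_euler('xyz',s["orientation"]);p=np.array(s["position"])
    # tool frame: x=board y, z = down board; top at z=-g
    return {(n,e,t):p+Rm.apply([off+e*.16,t*.011,(-g if n=='top' else .22-g)]) for n in('top','foot') for e in(-1,1) for t in(-1,1)}
E
python3 - <<'E'
from h import *
cs,ct=cam("scene"),cam("top")
for k,P in board_corners().items():
    u=proj(cs,P)[0]; v=proj(ct,P)[0]; print(k,P.round(3),'L',((u-[150,130])*2.6).round(0),'R',((v-[140,130])*2.4375+[390,0]).round(0))
x=np.array([.996,.09,0]);y=np.array([-.09,.996,0]);c=np.array([.4508,.2971,.024])+.0415*x
for sx,sy in((-1,-1),(-1,1),(1,-1),(1,1)):
    P=c+sx*.046*x+sy*.181*y; print('tray',(sx,sy),P.round(3),((proj(cs,P)[0]-[150,130])*2.6).round(0),((proj(ct,P)[0]-[140,130])*2.4375+[390,0]).round(0))
E
```

```text
('top', -1, -1) [0.546 0.146 0.285] L [248.  48.] R [632. 117.]
('top', -1, 1) [0.567 0.148 0.278] L [263.  46.] R [631. 103.]
('top', 1, -1) [0.518 0.465 0.286] L [ 87. -48.] R [403. 135.]
('top', 1, 1) [0.538 0.467 0.278] L [101. -48.] R [404. 121.]
('foot', -1, -1) [0.475 0.14  0.077] L [206. 220.] R [642. 180.]
('foot', -1, 1) [0.496 0.142 0.07 ] L [220. 217.] R [641. 167.]
('foot', 1, -1) [0.446 0.459 0.078] L [ 62. 105.] R [445. 195.]
('foot', 1, 1) [0.467 0.46  0.07 ] L [ 75. 103.] R [446. 183.]
tray (-1, -1) [0.463 0.116 0.024] [211. 268.] [657. 190.]
tray (-1, 1) [0.43  0.477 0.024] [ 51. 134.] [443. 207.]
tray (1, -1) [0.554 0.125 0.024] [268. 233.] [653. 136.]
tray (1, 1) [0.522 0.485 0.024] [105. 108.] [440. 153.]
```

Scaled: 0.052 m is 0.13, 0.048 m is 0.12.

```bash
python3 drive.py '[0, 0.01, 0.025, 0, 0, 0, 0, 0.02, 0.055, 0, 0, 0, 0, 0.0275, 0.0825, 0, 0, 0, 0, 0.035, 0.1025, 0, 0, 0, 0, 0.0413, 0.12, 0, 0, 0, 0, 0.045, 0.13, 0, 0, 0, 0, 0.045, 0.13, 0, 0, 0]' | grep -E 'pos|for'; python3 drive.py '[0, 0.0025, 0.007, 0, 0, 0, 0, 0.0025, 0.007, 0, 0, 0, 0, 0.0025, 0.007, 0, 0, 0]' | grep -E 'pos|for'; python3 drive.py '[0, 0.0018, 0.0048, 0, 0, 0, 0, 0.0018, 0.0048, 0, 0, 0]' | grep -E 'pos|for'
```

```text
position: [0.5308, 0.3052, 0.1928]
force: [-1.2, -0.1, -6.9]
grasp_force: 60.2
position: [0.5314, 0.3054, 0.1911]
force: [-0.2, -0.2, -7.4]
grasp_force: 60.2
position: [0.5312, 0.3054, 0.1886]
force: [0.2, -0.8, -8.5]
grasp_force: 60.1
```

Scaled: 0.0019 m is 0.0048, 0.0007 m is 0.0018.

```bash
for i in 1 2 3; do python3 drive.py '[0, 0.0018, 0.0048, 0, 0, 0, 0, 0.0018, 0.0048, 0, 0, 0]' | grep -E 'pos|^for'; done
```

```text
position: [0.5312, 0.3053, 0.1864]
force: [-1.1, -0.1, -7.6]
position: [0.5312, 0.3053, 0.1843]
force: [-0.3, -0.6, -7.7]
position: [0.5315, 0.3057, 0.1831]
force: [0.9, 0.2, -4.7]
```

Scaled: -0.0019 m is -0.0048, 0.0007 m is 0.0018.

```bash
for i in 1 2 3; do python3 drive.py '[0, -0.0048, 0.0018, 0, 0, 0, 0, -0.0048, 0.0018, 0, 0, 0]' | grep -E 'pos|^for|ori'; done
```

```text
position: [0.5295, 0.3053, 0.183]
orientation: [-2.812, -0.002, 1.661]
force: [1.5, 1.3, -4.7]
position: [0.5273, 0.305, 0.1828]
orientation: [-2.812, -0.002, 1.661]
force: [1.3, 1.2, -5.0]
position: [0.5256, 0.3048, 0.1828]
orientation: [-2.813, -0.002, 1.66]
force: [2.5, 1.0, -2.4]
```

Scaled: -0.0014 m is -0.0035, 0.0005 m is 0.0013.

```bash
for i in 1 2; do python3 drive.py '[0, -0.0035, 0.0013, 0, 0, 0, 0, -0.0035, 0.0013, 0, 0, 0]' | grep -E 'pos|^for|ori'; done
```

```text
position: [0.5244, 0.3046, 0.1829]
orientation: [-2.813, -0.002, 1.66]
force: [4.8, 1.3, -1.9]
position: [0.5227, 0.3046, 0.183]
orientation: [-2.813, -0.002, 1.66]
force: [4.3, 0.4, -1.1]
```

```bash
python3 - <<'E'
from h import *
a=save("scene","s6.png")[150:250,165:285]; w=save("wrist","w6.png")
a=cv2.resize(a,(460,384),interpolation=cv2.INTER_CUBIC); w=w[:,172:]
cv2.imwrite('pics/m6.png',np.hstack([a,w]))
c=cam("scene");x=np.array([.996,.09,0]);y=np.array([-.09,.996,0]);o=np.array([.4508,.2971,.024])+.0415*x
for sx,sy in((-1,-1),(1,-1),(-1,1)): print((proj(c,o+sx*.046*x+sy*.181*y)[0]-[165,150])*3.84)
for k,P in board_corners().items():
    if k[1]<0: print(k,(proj(c,P)[0]-[165,150])*3.84, (proj(cam("wrist"),P)[0]-[172,0])+[460,0])
E
```

```text
[253.46913002 319.22871707]
[338.2725951  266.70694444]
[ 18.26883453 120.49607784]
('top', -1, -1) [302.76777011  71.81367063] [519.15870335 511.89288011]
('top', -1, 1) [323.56285572  68.92406998] [556.15934703 511.87864276]
('foot', -1, -1) [243.31345686 312.04412471] [529.12781562 294.10099043]
('foot', -1, 1) [263.1583812  306.18434536] [545.66437943 294.10615402]
```

View pics/m6.png

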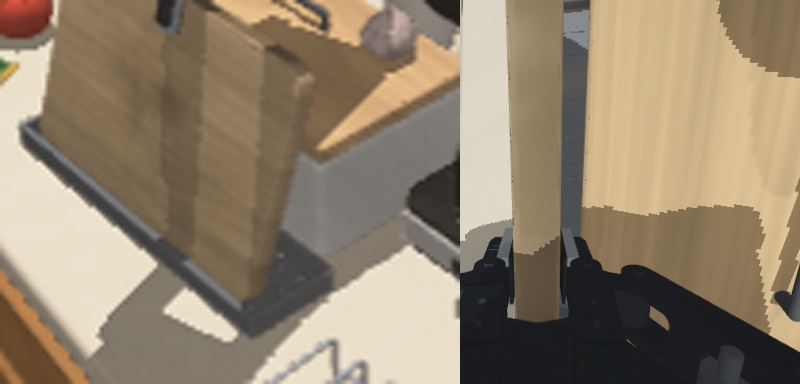

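Scaled: 0.0138 m is 0.0345, 0.0111 m is 0.0278, 0.06 rad is 0.03.

```bash
python3 drive.py '[0, 0.007, 0, 0.0075, 0, 0, 0, 0.0138, 0, 0.015, 0, 0, 0, 0.0208, 0, 0.0225, 0, 0, 0, 0.0278, 0, 0.03, 0, 0, 0, 0.0345, 0, 0.0375, 0, 0, 0, 0.0345, 0, 0.0375, 0, 0]' | grep -E 'pos|^for|ori'; for i in 1 2; do python3 drive.py '[0, 0.0035, 0, 0.0038, 0, 0, 0, 0.0048, 0, 0.005, 0, 0, 0, 0.0048, 0, 0.005, 0, 0]' | grep -E 'pos|^for|ori'; done
```

```text
position: [0.536, 0.3063, 0.1783]
orientation: [-2.736, -0.003, 1.661]
force: [4.5, 3.9, 2.4]
position: [0.5374, 0.3064, 0.1777]
orientation: [-2.726, -0.003, 1.661]
force: [4.0, 4.8, 2.5]
position: [0.5392, 0.3066, 0.1771]
orientation: [-2.716, -0.003, 1.661]
force: [3.8, 4.0, 3.8]
```

Scaled: 0.0013 m is 0.0033, 0.0007 m is 0.0018, 0.007 rad is 0.0035.

```bash
for i in 1 2 3; do python3 drive.py '[0, 0.0018, 0, 0.002, 0, 0, 0, 0.0033, 0, 0.0035, 0, 0, 0, 0.0033, 0, 0.0035, 0, 0]' | grep -E 'pos|^for|ori'; python3 -c "from rig import env;print(env.get_state()['wrist_torque'])"; done
```

```text
position: [0.5403, 0.3067, 0.1766]
orientation: [-2.709, -0.003, 1.661]
force: [4.7, 4.3, 3.6]
[-0.04569203 -1.00232707 -0.01870343]
position: [0.5414, 0.3068, 0.1761]
orientation: [-2.702, -0.003, 1.661]
force: [4.1, 3.7, 4.8]
[-0.02594561 -0.95105989 -0.19693754]
position: [0.5422, 0.3066, 0.1756]
orientation: [-2.694, -0.002, 1.66]
force: [1.5, 3.6, 6.8]
[-0.29000378 -0.40193056 -0.51808247]
```

The rows are not in the units I measure in: shifts go in shares of 0.4 m and turns go in shares of 2 rad. I convert before sending: 0.001 m is 0.0025, 0.0006 m is 0.0015, 0.005 rad is 0.0025.

```bash
for i in 1 2; do python3 drive.py '[0, 0.0015, 0, 0.0018, 0, 0, 0, 0.0025, 0, 0.0025, 0, 0, 0, 0.0025, 0, 0.0025, 0, 0]' | grep -E 'pos|^for|ori'; python3 -c "from rig import env;print(env.get_state()['wrist_torque'])"; done
```

```text
position: [0.5426, 0.3065, 0.1751]
orientation: [-2.688, -0.002, 1.66]
force: [-1.7, 1.9, 7.0]
[-0.35521674 -0.06529095 -0.72290354]
position: [0.5428, 0.3064, 0.1745]
orientation: [-2.681, -0.001, 1.661]
force: [-4.1, 1.3, 7.5]
[-0.44515658  0.58686199 -0.74847259]
```

Scaled: -0.15 m is -0.375, -0.05 m is -0.125.

```bash
python3 drive.py '[0, 0, 0, 0, 0, 0, 0, 0, 0, 0, 0, 0, 0, 0, 0, 0, 0, 0]' .027 | grep -E 'pos|^for|wid'; python3 drive.py '[0, 0, 0, 0, 0, 0, 0, 0, 0, 0, 0, 0, 0, 0, 0, 0, 0, 0, 0, 0, 0, 0, 0, 0]' .045| grep -E 'pos|^for|wid'; python3 drive.py '[0, 0, -0.0125, 0, 0, 0, 0, 0, -0.0375, 0, 0, 0, 0, 0, -0.075, 0, 0, 0, 0, 0, -0.125, 0, 0, 0, 0, 0, -0.2, 0, 0, 0, 0, 0, -0.3, 0, 0, 0, 0, 0, -0.375, 0, 0, 0, 0, 0, -0.375, 0, 0, 0]'; python3 - <<'E'
from h import *
a=save("scene","s7.png")[130:270,150:300]; w=save("wrist","w7.png")
a=cv2.resize(a,(411,384),interpolation=cv2.INTER_CUBIC); w=w[:,130:]
cv2.imwrite('pics/m7.png',np.hstack([a,w]))
s=env.get_state();print(s["position"],s["orientation"])
E
```

```text
position: [0.5438, 0.3063, 0.1733]
force: [0.9, -0.0, 0.1]
width: 0.0271
position: [0.5442, 0.3065, 0.174]
force: [-0.1, -0.2, -0.7]
width: 0.0453
time: 20.5
position: [0.6124, 0.3123, 0.3142]
orientation: [-2.695, -0.004, 1.66]
force: [0.5, 1.0, 0.5]
width: 0.0451
grasp_force: 0.0
[0.61079008 0.31232712 0.30935075] [-2.68803356e+00 -2.22930411e-03  1.66027655e+00]
```

View pics/m7.png

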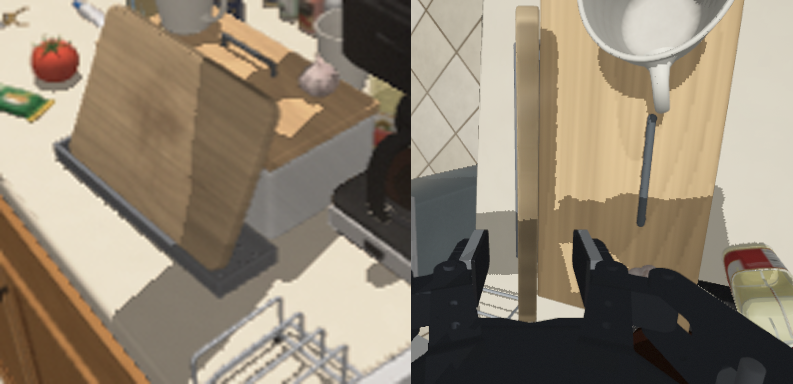

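The board leans on the bin with its foot at the front rim, and the mug and garlic are undisturbed. The board top edge in the wrist crop spans columns 516-540. I'll check the lean and the tray gap numerically.

```bash
python3 - <<'E'
from h import *
w=cam("wrist"); c=cam("scene"); n=np.array([.996,.09,0])
bf=np.array([.5358,.3242,0])@n
for uv in((516-281,150),(538-281,150),(516-281,60),(538-281,60)): 
    for z in(.203,): P=atz(w,uv,z); print(uv,P.round(4),'x_bin-front',round(P@n-bf,4))
x=n;y=np.array([-.09,.996,0]);o=np.array([.4508,.2971,.024])+.0415*x
for sx,sy in((-1,-1),(1,-1),(-1,1)): print('pred',(proj(c,o+sx*.046*x+sy*.181*y)[0]-[150,130])*2.743)
E
```

```text
(235, 150) [0.5405 0.3426 0.203 ] x_bin-front 0.0063
(257, 150) [0.5631 0.3457 0.203 ] x_bin-front 0.0291
(235, 60) [0.5344 0.4207 0.203 ] x_bin-front 0.0073
(257, 60) [0.5556 0.4209 0.203 ] x_bin-front 0.0284
pred [222.20380824 282.89238826]
pred [282.78086676 245.37488245]
pred [ 54.19484717 140.93310977]
```

```bash
python3 - <<'E'
from h import *
a=cv2.imread('pics/s4.png') if 0 else cv2.imread('pics/s7.png'); b=cv2.imread('pics/s5.png')
f=lambda i:cv2.resize(i[195:245,210:260],(400,400),interpolation=cv2.INTER_CUBIC)
cv2.imwrite('pics/m8.png',np.hstack([f(b),f(a)]))
E
```

```text
(no output)
```

View pics/m8.png

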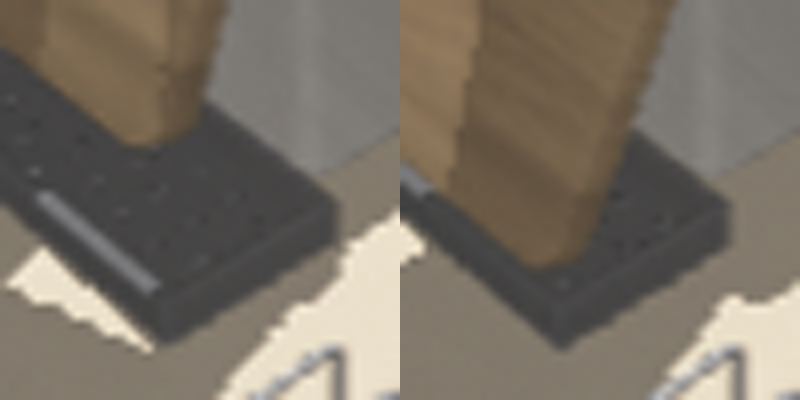

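```bash
python3 -c "from rig import env;print(env.finish_job(), env.get_state()['time'])"
```

```text
the job is handed in; nothing more can be done
the job is handed in; nothing more can be done
```

I handed the job in, and the judge's verdict isn't shown. At handover the board leaned at about 0.45 rad against the bin, its foot at the front rim of the tray. The tray had slid forward slightly and stood about 2 mm from the bin by my estimate; the limit is 7 mm. The mug and garlic looked unmoved, and I never worked near the brush.

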